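Switch on the centrifuge supply at its guarded toggle

ROBOT

A 6-joint arm with a two-finger parallel gripper is mounted at the origin on a cart in front of the work surface, level with it; the furniture and walls round the work are solid. World frame = base frame: x ahead of the robot, y to its left, z up, the work surface at z = 0. Lengths are in mm, angles in degrees, forces in N, time in s.
With the tool pointing down it reaches from about 400 to 925 mm from the base axis. Payload 12.5 kg.
Tool frame: the origin (TCP) lies midway between the tips of the shut fingers; the grasp point (between the pads) lies 19 mm behind it (env.hold_point_z is the distance from the TCP to the grasp point, in mm); z points along the fingers, y is the line along which they close (so a half turn about z gives the same grasp; the last joint's range is limited). The gripper opens to 95 mm and grips with 3 to 60 N. Pads are 20 mm wide; open, the fingers measure 119 mm over their backs; the gripper's body (75 mm by 180 mm) begins 59 mm behind the grasp point.
Start: joints at [-70.852, 28.126, 89.318, -0, 62.55, -6.05], TCP at [266.123, -565.531, 214.661] pointing down, gripper open.
Joint ranges: [-177.58, 177.58], [-47.91, 125.51], [2.72, 160], [-65.01, 245.01], [3.68, 167.84], [-153.87, 153.87]. Speed limits (degrees/s): [127.2, 127.2, 159.86, 180, 180, 180].

INTERFACE

Orientations are given as [roll, pitch, yaw] about the fixed x, y, z axes, in that order (R = Rz(yaw) Ry(pitch) Rx(roll)).
In Python, from rig import env gives the robot as it stands.
- The arm moves only by the tool play_rows, never from a script. Its argument "commands" is a list of rows, each a list of 3 entries, a list of its own where there are three numbers: the finger opening in m, from 0 to 0.0951, then the shift along the tool's x, y, z in m, then the turn, a rotation vector about the tool's x, y, z in degrees. In form: [[gripper, [tx, ty, tz], [rx, ry, rz]], ...]. A call has 1 to 20 rows; each row shifts and turns the commanded pose from where the row before left it, along the tool's axes as they then stand; what a row does not reach is not made up. A row lasts 1/12 s, in which the tool goes at most 41.7 mm and 7.16 degrees, less where a joint would pass 70% of its speed; a pose out of reach is approached as far as the arm can. A call is refused whole if a number of a shift passes 0.0417 or a number of a turn 7.16, either way. A call with a gripper value outside its range is refused whole. The fingers move at their own pace and stop on an object; the grip force is fixed at half the most. Time passes only in rows, so rows that do not move let the fingers close. It gives the time, the measured TCP pose, the force, the opening and the grip force at its end, in the units of the state.
- env.get_state(): the state, without advancing time (a new reading comes with each control period).
- env.snapshot(name): name is "scene" or "top" or "wrist"; returns the picture (384x512x3 uint8, red, green, blue); there is no depth.
- env.camera_info(name): a dict with "mtx" (3x3 intrinsics, pixels), "R" (3x3) and "t" (3): a world point X has camera coordinates R X + t. Camera axes: x right, y down, z forward; pixel columns grow to the right and rows downward; lengths in mm; the calibration is good to about 2 mm. The wrist camera is an equidistant fisheye: a pixel r from the principal point sees the ray r / f radians off the axis. A picture is of the moment at which its call begins: read the wrist's pose just before it. camera_info takes no time and is no camera call; for the wrist camera it gives the pose at the moment of the call.
- env.finish_job(): hands the job in; it is judged then, once.
The state is a dict: "time_s": time; "joints": joint angles; "joint_vel": joint speeds; "effort": joint torques, N m; "tcp_pos": TCP position; "eef_rot": TCP orientation; "ft_force": force on the tool from outside, world axes, zero at the start; "ft_torque": the same for the moment, N m; "grip_width": finger opening in mm; "gripper_force": force on a finger pad.
Only numpy, scipy, OpenCV 4.12 (cv2) and the standard library are available. Lean on these libraries where they do the work, as an engineer would, in place of code of your own. Each camera call takes 0.05 s, during which the arm holds its last target. There are 200 camera calls.

TASK

Switch on the centrifuge supply: on the switch box with the red guard, lift the guard with the back of a finger, push the white toggle beneath it fully over to on (towards the guard's hinge), then draw the finger out and let the guard drop shut over it. Leave the box with the yellow guard and everything else as it is, do not pick anything up, and do not shove the box about.

Things in the scene. Friction and masses are not known exactly. Their poses are not given: they have to be found in the camera images.
- red_box: grey switch box with the red guard (the centrifuge supply), 116 x 84 mm (own x by own y), flat top panel 45 mm above the worktop. Origin: centre of the underside. Own +x points from the lip of the guard to its hinge, own z up. It is loose, weighs about 1.6 kg and stands on rubber feet, and slides if shoved with more than about 6 N. Hinge axis of the guard: own x = +32 mm, z = 53 mm, parallel to own y. Toggle pivot: own x = +10 mm, y = 0, z = 45 mm
- yellow_box: like box with the yellow guard, to be left alone, 116 x 84 mm (own x by own y), flat top panel 45 mm above the worktop. Origin: centre of the underside. Own +x points from the lip of the guard to its hinge, own z up. It is loose, weighs about 1.6 kg and stands on rubber feet, and slides if shoved with more than about 6 N. Hinge axis of the guard: own x = +32 mm, z = 53 mm, parallel to own y. Toggle pivot: own x = +10 mm, y = 0, z = 45 mm
- red_guard (a joint): hinge of the red guard, rad: 0 shut, 1.2 wide open. It turns up about the hinge at the +x side of the box, the lip rising and moving towards +x. A light spring (lip force about 0.5 to 1.5 N) shuts it whenever nothing holds it: it never stays open by itself. It is smooth, slippery plastic (friction about 0.25). Pushing the lip level towards the box's +x also swings it up; a finger that goes on towards +x slides in under it and keeps it up
- red_toggle (a joint): white paddle toggle under the red guard, rad: 0 off (leaning 0.4 rad to the box's -x, the lip side), 0.8 fully on (leaning 0.4 rad to +x, the hinge side). Starts off. Stiff by friction: about 1 to 2 N on the paddle, and it stays where it is left
- yellow_guard (a joint): hinge of the yellow guard, same as the red
- yellow_toggle (a joint): toggle under the yellow guard, same as the red; stays off
- red_lip (a point): middle of the upturned free edge of the red guard, a rigid plate 40 mm wide, 3 mm thick, open in front and at the sides. Shut: own x = -18.5 mm, z = 85 mm of the box, underside of the plate at z = 73 mm; radius 60 mm about the hinge. Over a finger at the toggle it rises to 95 to 110 mm: leave it room under the hand (lean the finger, tip towards the hinge)
- red_toggle_tip (a point): top of the white paddle (16 mm wide, 6.5 mm thick, 15 mm tall, on a stem), 24 mm from its pivot; off: own x = +1 mm, z = 67 mm of the box; on: own x = +19 mm, z = 67 mm
- yellow_lip (a point): the same point of the yellow guard
- yellow_toggle_tip (a point): the same point of the yellow toggle
- beaker: clear plastic beaker, 53 mm wide, 56 high, behind the red-guarded box; bystander, loose
- brown_bottle: brown reagent bottle with white cap, 48 mm wide, 89 high, behind the yellow-guarded box; bystander, loose
- red_screwdriver: red-handled screwdriver 150 mm long, 22 mm thick, lying between the boxes; bystander, loose
- black_pen: white and black pen 145 mm long, lying to the left; bystander, loose
- blue_marker: blue and white marker 135 mm long, lying to the right; bystander, loose
- small_spanner: flat steel spanner 139 mm long, lying to the right; bystander, loose
Not all that is in view belongs to the job. Leave any pink look-alike of the red_box alone.

How it is judged:
By the outcome, as a careful person would: the job done as asked, in the order asked, and still so for the second after the job is handed in, with the robot touching nothing.
It also fails if it takes over 42 s, if anything falls off the work surface, if the arm or the gripper's body presses on something with over 40 N, if the wrist force passes 120 N, or if a joint passes its speed limit or range.

## Working session

There is one attempt and no reset: what is moved stays moved. The work goes in short steps, Python scripts to look and compute and a tool call to move; the robot and the scene stay as the last step left them, time stands still between calls to the robot, and variables do not carry over. Pictures are saved under pics/ and viewed, at most 10 in all, crops included, and the job is handed in when it is done.

Besides the shell and the picture viewer there is one more tool, called after "Call:" by a JSON object that holds its "op" and its "data". play_rows: Moves the arm, as the interface text tells. Its arguments: {"type":"object","properties":{"commands":{"type":"array"}},"required":["commands"]}

```bash
mkdir -p pics; ls
python3 - <<'E'
from rig import env
import cv2
for n in("scene","top"):
    im=env.snapshot(n); cv2.imwrite(f"pics/{n}0.png",im[:,:,::-1]); c=env.camera_info(n); print(n,c["mtx"],c["R"],c["t"])
print(env.get_state(), env.hold_point_z)
E
```

```text
pics
scene [[407.28609034   0.         254.0617424 ]
 [  0.         407.28609034 194.24777883]
 [  0.           0.           1.        ]] [[ 7.68365112e-01 -6.40011744e-01 -1.47640606e-04]
 [-3.53070275e-01 -4.23685545e-01 -8.34165415e-01]
 [ 5.33813109e-01  6.40995730e-01 -5.51514314e-01]] [-423.14093874  280.86999914 1041.9755109 ]
top [[386.01270225   0.         248.36724068]
 [  0.         386.01270225 192.86584977]
 [  0.           0.           1.        ]] [[ 0.01157395 -0.99978249 -0.0173501 ]
 [-0.98578236 -0.00849969 -0.16781209]
 [ 0.16762812  0.01904567 -0.98566631]] [ -9.8251477  559.50731732 964.25411059]
{'time_s': 0.1, 'joints': array([-7.08518362e+01,  2.81594920e+01,  8.93486368e+01, -1.21862827e-03,
        6.25491294e+01, -6.05284796e+00]), 'joint_vel': array([ 0.02160919, -0.15589994, -0.09282794,  0.01198698,  0.10094845,
       -0.04313815]), 'effort': array([ 3.24608409e-03, -6.13624763e+01, -2.58603716e+01,  6.94277510e-02,
        4.69641038e-02, -6.65862331e-05]), 'tcp_pos': array([ 266.0375409 , -565.29541458,  214.12117533]), 'eef_rot': array([-1.79942947e+02, -4.96279446e-03,  2.52015717e+01]), 'ft_force': array([-1.059966  , -0.46960826, -0.3039196 ]), 'ft_torque': array([ 0.01626679, -0.02041774, -0.03167508]), 'gripper_force': 0.0, 'grip_width': 94.99154671412532} 18.8
```

View pics/top0.png

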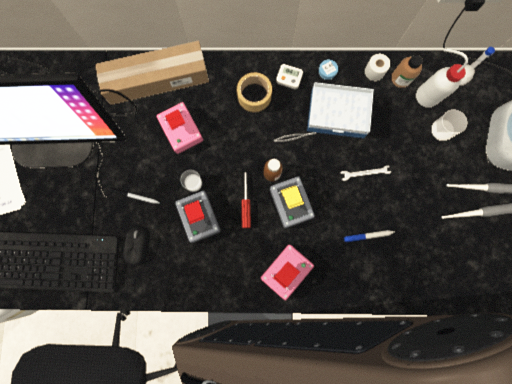

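View pics/scene0.png

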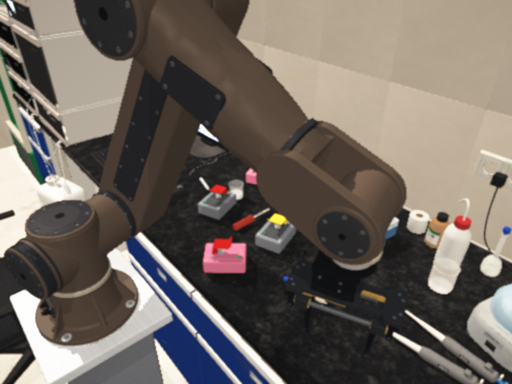

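The top view shows three red-guarded boxes: a grey one at (197,216) and pink ones at (180,127) and (287,272). The grey box with the beaker behind it, at (190,181), fits the description. I'll confirm it in an enlarged crop and measure it.

```bash
cat > h.py <<'E'
from rig import env
import cv2, numpy as np
def ray(n,u,v,z):
    c=env.camera_info(n); R,t=c["R"],c["t"]; o=-R.T@t
    d=R.T@np.linalg.inv(c["mtx"])@np.array([u,v,1.]); return o+d*(z-o[2])/d[2]
def proj(n,X):
    c=env.camera_info(n); p=c["mtx"]@(c["R"]@np.asarray(X,float)+c["t"]); return p[:2]/p[2]
E
python3 - <<'E'
from h import *
t=cv2.imread("pics/top0.png"); s=cv2.imread("pics/scene0.png")
a=cv2.resize(t[165:265,150:250],(400,400),interpolation=cv2.INTER_CUBIC)
b=cv2.resize(s[160:235,180:255],(400,400),interpolation=cv2.INTER_CUBIC)
cv2.imwrite("pics/crop1.png",np.hstack([a,b]))
hsv=cv2.cvtColor(t,cv2.COLOR_BGR2HSV)
red=((hsv[...,0]<8)|(hsv[...,0]>172))&(hsv[...,1]>190)&(hsv[...,2]>90)
red=red.astype(np.uint8); red[:, :170]=0; red[:,225:]=0; red[:190]=0; red[245:]=0
cs=max(cv2.findContours(red,0,2)[0],key=cv2.contourArea); print("red",cv2.minAreaRect(cs), ray("top",*cv2.minAreaRect(cs)[0],76))
g=((hsv[...,1]<70)&(hsv[...,2]>75)).astype(np.uint8); g|=red
m=np.zeros_like(g); m[188:248,170:225]=g[188:248,170:225]
m=cv2.morphologyEx(m,cv2.MORPH_OPEN,np.ones((3,3)))
c=max(cv2.findContours(m,0,2)[0],key=cv2.contourArea); r=cv2.minAreaRect(c); print("box",r,cv2.contourArea(c))
P=np.array([ray("top",*p,45) for p in cv2.boxPoints(r)]); print(P, P.mean(0), np.linalg.norm(np.diff(P,axis=0),axis=1))
E
```

```text
red ((193.986328125, 211.63014221191406), (18.49250030517578, 15.449432373046875), 69.44395446777344) [505.34200286 132.31201998  76.        ]
box ((196.5616455078125, 216.16439819335938), (44.70972442626953, 32.537437438964844), 69.44395446777344) 1358.5
[[536.73905065 192.2771491   45.        ]
 [567.88451957 113.05518997  45.        ]
 [458.29775667  68.97780334  45.        ]
 [428.13068946 146.86693547  45.        ]] [497.76300409 130.29426947  45.        ] [ 85.12437396 118.11890033  83.52705458]
```

View pics/crop1.png

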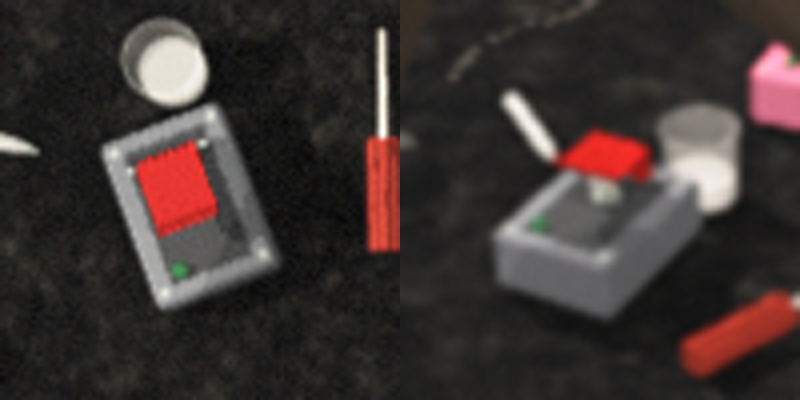

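The crop shows that the target is the grey box with the red guard. Its hinge is on the far side by the beaker, its lip is nearest the robot, and the white toggle is visible under the guard. The measured footprint of 118 x 84 mm matches, with centre ≈ (497.6, 130.3) and yaw ≈ 22.3°. The guard centre is about 7.8 mm along the axis, against 6.7 mm expected.

Next I'll travel with the fingers shut. Tool x already lies close to the box axis.

Call:
{"op": "play_rows", "data": {"commands": [[0,[0.027,-0.018,0],[0,0,0]],[0,[0.027,-0.018,0],[0,0,0]],[0,[0.027,-0.018,0],[0,0,0]],[0,[0.027,-0.018,0],[0,0,0]],[0,[0.027,-0.018,0],[0,0,0]],[0,[0.027,-0.018,0],[0,0,0]],[0,[0.027,-0.018,0],[0,0,0]],[0,[0.027,-0.018,0],[0,0,0]],[0,[0.027,-0.018,0],[0,0,0]],[0,[0.027,-0.018,0],[0,0,0]],[0,[0.027,-0.018,0],[0,0,0]],[0,[0.027,-0.018,0],[0,0,0]],[0,[0.011,-0.026,0],[0,0,0]],[0,[0.011,-0.026,0],[0,0,0]],[0,[0.011,-0.026,0],[0,0,0]],[0,[0.011,-0.026,0],[0,0,0]],[0,[0.011,-0.026,0],[0,0,0]],[0,[0.011,-0.026,0],[0,0,0]],[0,[0.011,-0.026,0],[0,0,0]],[0,[0.011,-0.026,0],[0,0,0]]]}}

```text
time_s: 1.77
tcp_pos: [458.0, -5.2, 214.5]
eef_rot: [-180.0, 0.0, 25.2]
ft_force: [0.4, -0.2, 0.4]
grip_width: 0.5
gripper_force: 0.0
```

Call:
{"op": "play_rows", "data": {"commands": [[0,[0.011,-0.027,0],[0,0,0]],[0,[0.011,-0.027,0],[0,0,0]],[0,[0.011,-0.027,0],[0,0,0]],[0,[0.011,-0.027,0],[0,0,0]],[0,[0,0,0],[0,0,2.9]],[0,[0,0,0],[0,5,0]],[0,[0,0,0],[0,5,0]],[0,[0,0,0],[0,5,0]],[0,[0,0,0],[0,5,0]],[0,[0,0,0],[0,5,0]],[0,[0,0,0],[0,0,0]],[0,[0,0,0],[0,0,0]]]}}

```text
time_s: 2.77
tcp_pos: [451.8, 109.7, 214.5]
eef_rot: [-180.0, -24.9, 22.2]
ft_force: [0.4, 0.3, -0.7]
grip_width: 1.0
gripper_force: 0.0
```

Run:
```python
from h import *
from scipy.spatial.transform import Rotation as Ro
s=env.get_state(); print(s["time_s"],s["tcp_pos"],s["eef_rot"],s["joints"],s["ft_force"])
R=Ro.from_euler("xyz",s["eef_rot"],degrees=True).as_matrix(); print(R)
im=env.snapshot("wrist"); cv2.imwrite("pics/w1.png",cv2.resize(im[:,:,::-1],(768,576)))
y=np.radians(22.3);u=np.array([np.cos(y),np.sin(y),0]);v=np.array([-u[1],u[0],0]);c=np.array([497.6,130.3,0])
d=s["tcp_pos"]-c; print("own",d@u,d@v,d[2])
ci=env.camera_info("wrist"); print(ci)
```

```text
2.7667 [451.75575762 109.68693396 214.54340053] [-179.97193978  -24.864676     22.22890951] [6.92255473e-02 7.89686198e+00 1.26150366e+02 2.26306429e+01
 2.44154862e+01 4.89311355e+01] [ 0.44243173  0.33457097 -0.72483597]
[[ 8.39872467e-01  3.78498477e-01  3.89041312e-01]
 [ 3.43240052e-01 -9.25601807e-01  1.59522917e-01]
 [ 4.20476523e-01 -4.44345691e-04 -9.07303310e-01]]
own -50.23729345908176 -1.67552887150973 214.5434005329487
{'mtx': array([[297.31863964,   0.        , 255.13221735],
       [  0.        , 297.31863964, 195.92734105],
       [  0.        ,   0.        ,   1.        ]]), 'R': array([[ 3.78496541e-01, -9.25602645e-01, -3.33854722e-04],
       [-9.16750664e-01, -3.74826985e-01, -1.38104856e-01],
       [ 1.27705082e-01,  5.25782719e-02, -9.90417557e-01]]), 't': array([-70.49237046, 514.36535049, 335.65435737])}
```

View pics/w1.png

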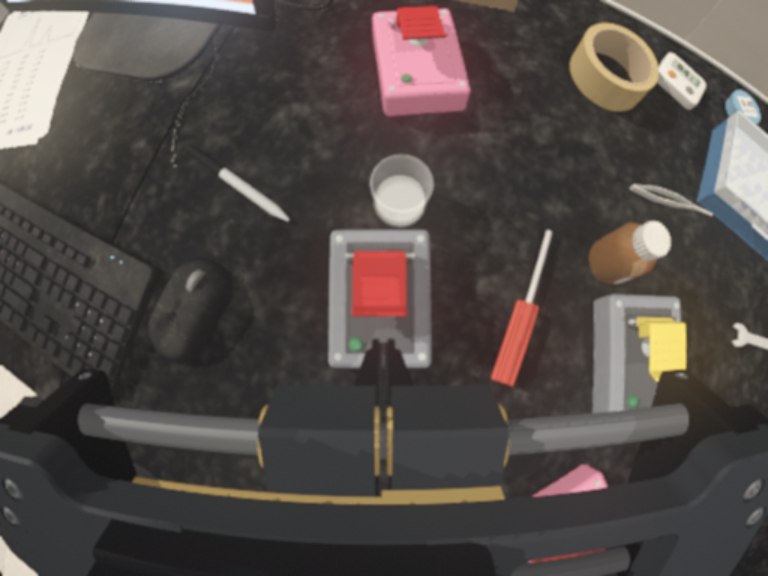

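The wrist view shows the red box aligned with the tool. Its panel corners are near (331,232), (430,232), (431,366) and (330,366), and the fingers point at the near edge. I'll refine the pose from a grey mask in this view.

```bash
cat >> h.py <<'E'
def wray(ci,u,v,z):
    K=ci["mtx"]; a=np.array([u-K[0,2],v-K[1,2]])/K[0,0]; r=np.linalg.norm(a)
    d=np.r_[a/r*np.sin(r),np.cos(r)]; d=ci["R"].T@d; o=-ci["R"].T@ci["t"]; return o+d*(z-o[2])/d[2]
E
python3 - <<'E'
from h import *
ci=env.camera_info("wrist")
for P in([(331,232),(430,232),(431,366),(330,366)],):
    W=np.array([wray(ci,a/1.5,b/1.5,45) for a,b in P]); c=W.mean(0); ax=(W[0]+W[1]-W[2]-W[3]); 
    print(W,c,np.degrees(np.arctan2(ax[1],ax[0])),np.linalg.norm(ax)/2,np.linalg.norm(W[0]-W[1]))
im=cv2.resize(cv2.imread("pics/w1.png"),(512,384)); h=cv2.cvtColor(im,cv2.COLOR_BGR2HSV)
red=(((h[...,0]<8)|(h[...,0]>172))&(h[...,1]>150)).astype(np.uint8); m=red*0; m[160:220,225:280]=red[160:220,225:280]
x,y,w,hh=cv2.boundingRect(m); print(x,y,w,hh)
for nm,p,z in(("lip L",(x,y+hh),85),("lip R",(x+w,y+hh),85),("back L",(x,y),73),("back R",(x+w,y),73)): print(nm,wray(ci,*p,z))
E
```

```text
[[533.61207927 188.77271286  45.        ]
 [564.91485451 112.09752186  45.        ]
 [462.11801494  70.86224949  45.        ]
 [431.34627571 145.99737658  45.        ]] [497.99780611 129.4324652   45.        ] 22.278061662864484 110.80215472999895 82.81876993383112
235 168 36 42
lip L [474.0562065  141.08257274  85.        ]
lip R [488.7317274  105.21417915  85.        ]
back L [519.079832   160.92213323  73.        ]
back R [534.61956904 122.86135589  73.        ]
```

The two views agree: centre (498, 129.6), yaw 22.3°, lip at own x = -17.8 (expected -18.5). The TCP is at own x = -50, so I'll lower it to z = 57 in front of the lip.

Call:
{"op": "play_rows", "data": {"commands": [[0,[-0.011,-0.001,0.0238],[0,0,0]],[0,[-0.011,0,0.0238],[0,0,0]],[0,[-0.011,0,0.0238],[0,0,0]],[0,[-0.011,0,0.0238],[0,0,0]],[0,[-0.011,0,0.0238],[0,0,0]],[0,[-0.006,0,0.0125],[0,0,0]],[0,[-0.005,0,0.011],[0,0,0]],[0,[0,0,0],[0,0,0]],[0,[0,0,0],[0,0,0]]]}}

```text
time_s: 3.57
tcp_pos: [454.8, 116.8, 102.8]
eef_rot: [-179.1, -25.6, 22.4]
ft_force: [0.4, -0.1, -0.8]
grip_width: 0.7
gripper_force: 0.0
```

```bash
cat >> h.py <<'E'
def own():
    from scipy.spatial.transform import Rotation as Ro
    s=env.get_state(); y=np.radians(22.3);u=np.array([np.cos(y),np.sin(y),0]);v=np.array([-u[1],u[0],0]);c=np.array([498,129.6,0]); d=s["tcp_pos"]-c
    R=Ro.from_euler("xyz",s["eef_rot"],degrees=True).as_matrix()
    print(s["time_s"],"own",np.round([d@u,d@v,d[2]],1),"rot",s["eef_rot"].round(1),"F",s["ft_force"].round(1),"j",s["joints"].round(1),"jv",s["joint_vel"].round(1))
    return R,u,v
E
python3 - <<'E'
from h import *
R,u,v=own(); print("tool axes of u,v,z:",(R.T@u).round(3),(R.T@v).round(3),R[2].round(3))
E
```

```text
3.5667 own [-44.8   4.6 102.8] rot [-179.1  -25.6   22.4] F [ 0.4 -0.1 -0.8] j [  0.4  22.  133.9  87.5  10.2 -17.5] jv [-0.  -1.5  0.1 -3.  -0.5  2.7]
tool axes of u,v,z: [0.902 0.008 0.432] [ 0.001 -1.     0.017] [ 0.432 -0.014 -0.902]
```

The arm is near its wrist singularity with this lean (j5 ≈ 10°). I'll reduce the lean to about 10°, which by geometry still leaves about 27 mm over the lip.

Call:
{"op": "play_rows", "data": {"commands": [[0,[0,0,0],[0,-3,0]],[0,[0,0,0],[0,-3,0]],[0,[0,0,0],[0,-3,0]],[0,[0,0,0],[0,-3,0]],[0,[0,0,0],[0,-3,0]],[0,[0,0,0],[0,0,0]],[0,[0,0,0],[0,0,0]]]}}

```text
time_s: 4.15
tcp_pos: [454.2, 122.6, 103.9]
eef_rot: [-178.0, -19.1, 22.7]
ft_force: [-0.1, -0.4, -0.8]
grip_width: 0.6
gripper_force: 0.0
```

Run:
```python
from h import *
R,u,v=own(); print("tool axes of u,v,z:",(R.T@u).round(3),(R.T@v).round(3),R[2].round(3))
```

```text
4.15 own [-43.2  10.1 103.9] rot [-178.   -19.1   22.7] F [-0.1 -0.4 -0.8] j [  2.1  21.8 129.4  36.8  14.2  34.4] jv [-0.3  0.3  1.3  5.5 -0.8 -5.4]
tool axes of u,v,z: [0.945 0.018 0.327] [ 0.007 -0.999  0.037] [ 0.328 -0.032 -0.944]
```

Call:
{"op": "play_rows", "data": {"commands": [[0,[0,0,0],[0,-3,0]],[0,[0,0,0],[0,-3,0]],[0,[0,0,0],[0,-3,0]],[0,[0,0,0],[-1.8,0,0]],[0,[0,0.005,0],[0,0,0]],[0,[0,0.005,0],[0,0,0]],[0,[0,0,0],[0,0,0]]]}}

```text
time_s: 4.73
tcp_pos: [457.6, 113.1, 103.2]
eef_rot: [-179.7, -10.6, 23.0]
ft_force: [-0.8, -0.8, -0.2]
grip_width: 0.2
gripper_force: 0.0
```

Run:
```python
from h import *
R,u,v=own(); print("tool axes of u,v,z:",(R.T@u).round(3),(R.T@v).round(3),R[2].round(3))
```

```text
4.7333 own [-4.360e+01  1.000e-01  1.032e+02] rot [-179.7  -10.6   23. ] F [-0.8 -0.8 -0.2] j [  3.7  22.8 123.9   9.4  23.7  62.4] jv [ 0.3 -0.1  0.2 -1.2 -0.1  2.7]
tool axes of u,v,z: [0.983 0.012 0.183] [ 0.011 -1.     0.007] [ 0.183 -0.005 -0.983]
```

Call:
{"op": "play_rows", "data": {"commands": [[0,[-0.002,0,0.0073],[0,0,0.7]],[0,[-0.002,0,0.0073],[0,0,0]],[0,[-0.002,0,0.0073],[0,0,0]],[0,[-0.002,0,0.0073],[0,0,0]],[0,[-0.002,0,0.0073],[0,0,0]],[0,[-0.002,0,0.0073],[0,0,0]],[0,[0,0,0],[0,0,0]],[0,[0,0,0],[0,0,0]]]}}

```text
time_s: 5.4
tcp_pos: [453.6, 112.5, 57.4]
eef_rot: [-179.6, -10.5, 22.3]
ft_force: [-0.3, -0.4, -0.2]
grip_width: 0.2
gripper_force: 0.0
```

Run:
```python
from h import *
R,u,v=own(); print("tool axes of u,v,z:",(R.T@u).round(3),(R.T@v).round(3),R[2].round(3))
s=env.snapshot("scene")[:,:,::-1]; w=env.snapshot("wrist")[:,:,::-1]
b=cv2.resize(s[145:245,175:275],(400,400),interpolation=cv2.INTER_CUBIC)
a=cv2.resize(w[120:320,155:355],(400,400)); cv2.imwrite("pics/c2.png",np.hstack([a,b]))
```

```text
5.4 own [-47.6   1.   57.4] rot [-179.6  -10.5   22.3] F [-0.3 -0.4 -0.2] j [  3.6  28.1 126.5  13.5  16.   58.7] jv [ 0.1 -1.  -0.5 -0.5  0.4  0.5]
tool axes of u,v,z: [0.983 0.    0.182] [-0.001 -1.     0.007] [ 0.182 -0.007 -0.983]
```

View pics/c2.png

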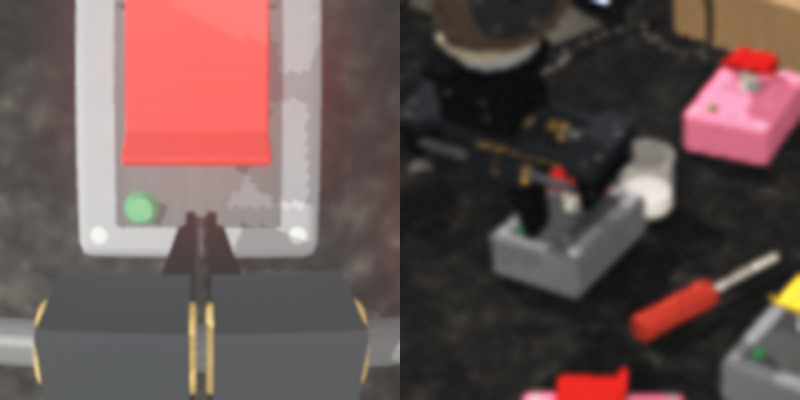

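The fingers are centred on the guard. In the left crop the tip is at (200,215) and the lip edge at y ≈ 163. I'll slide in level towards the hinge.

Call:
{"op": "play_rows", "data": {"commands": [[0,[0.0037,0,0.0007],[0,0,0]],[0,[0.0037,0,0.0007],[0,0,0]],[0,[0.0037,0,0.0007],[0,0,0]],[0,[0.0037,0,0.0007],[0,0,0]],[0,[0.0037,0,0.0007],[0,0,0]],[0,[0.0037,0,0.0007],[0,0,0]],[0,[0.0037,0,0.0007],[0,0,0]],[0,[0.0037,0,0.0007],[0,0,0]],[0,[0.0037,0,0.0007],[0,0,0]],[0,[0.0037,0,0.0007],[0,0,0]],[0,[0,0,0],[0,0,0]],[0,[0,0,0],[0,0,0]]]}}

```text
time_s: 6.5
tcp_pos: [488.8, 126.8, 57.7]
eef_rot: [-179.6, -10.5, 22.3]
ft_force: [-0.1, 0.7, -0.2]
grip_width: 0.3
gripper_force: 0.1
```

Run:
```python
from h import *
R,u,v=own(); print("tool axes of u,v,z:",(R.T@u).round(3),(R.T@v).round(3),R[2].round(3))
s=env.snapshot("scene")[:,:,::-1]; w=env.snapshot("wrist")[:,:,::-1]
b=cv2.resize(s[160:220,195:255],(400,400),interpolation=cv2.INTER_CUBIC)
a=cv2.resize(w[120:320,155:355],(400,400)); cv2.imwrite("pics/c3.png",np.hstack([a,b]))
```

```text
6.5 own [-9.6  0.9 57.7] rot [-179.6  -10.5   22.3] F [-0.1  0.7 -0.2] j [  5.2  29.8 121.5  10.5  19.1  63.3] jv [-0.2 -0.1  0.5  0.1 -0.1 -0.1]
tool axes of u,v,z: [0.983 0.001 0.183] [-0.001 -1.     0.006] [ 0.183 -0.006 -0.983]
```

View pics/c3.png

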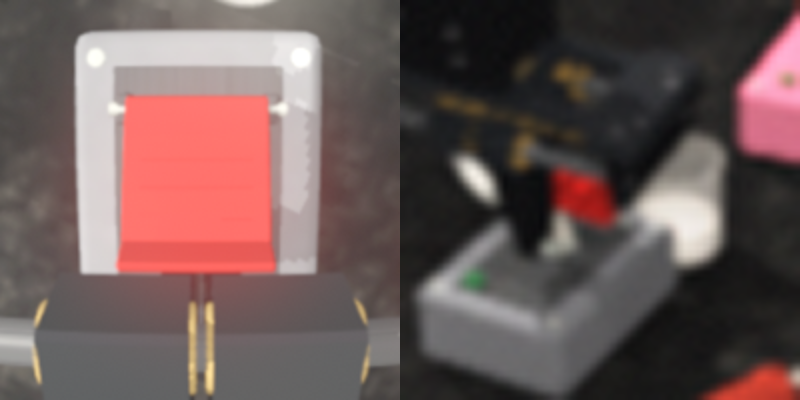

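The guard is riding up on the finger, and the finger is right at the white toggle (right crop, (555,235)). Forces are small, so I'll push on slowly.

Call:
{"op": "play_rows", "data": {"commands": [[0,[0.0015,0,0.0003],[0,0,0]],[0,[0.0015,0,0.0003],[0,0,0]],[0,[0.0015,0,0.0003],[0,0,0]],[0,[0.0015,0,0.0003],[0,0,0]],[0,[0.0015,0,0.0003],[0,0,0]],[0,[0.0015,0,0.0003],[0,0,0]],[0,[0.0015,0,0.0003],[0,0,0]],[0,[0.0015,0,0.0003],[0,0,0]],[0,[0,0,0],[0,0,0]]]}}

```text
time_s: 7.35
tcp_pos: [500.2, 131.5, 57.6]
eef_rot: [-179.6, -10.5, 22.3]
ft_force: [-1.6, -0.9, 1.4]
grip_width: 0.4
gripper_force: 0.6
```

Run:
```python
from h import *
R,u,v=own(); print("Fu",[ (env.get_state()["ft_force"]@u).round(2)])
s=env.snapshot("scene")[:,:,::-1]; w=env.snapshot("wrist")[:,:,::-1]
b=cv2.resize(s[160:220,195:255],(400,400),interpolation=cv2.INTER_CUBIC)
a=cv2.resize(w[120:320,155:355],(400,400)); cv2.imwrite("pics/c4.png",np.hstack([a,b]))
```

```text
7.35 own [ 2.8  0.9 57.6] rot [-179.6  -10.5   22.3] F [-1.6 -0.9  1.4] j [  5.6  30.4 119.8   9.8  20.1  64.5] jv [-0.2 -0.1  0.4  0.3 -0.4 -0.3]
Fu [np.float64(-1.86)]
```

View pics/c4.png

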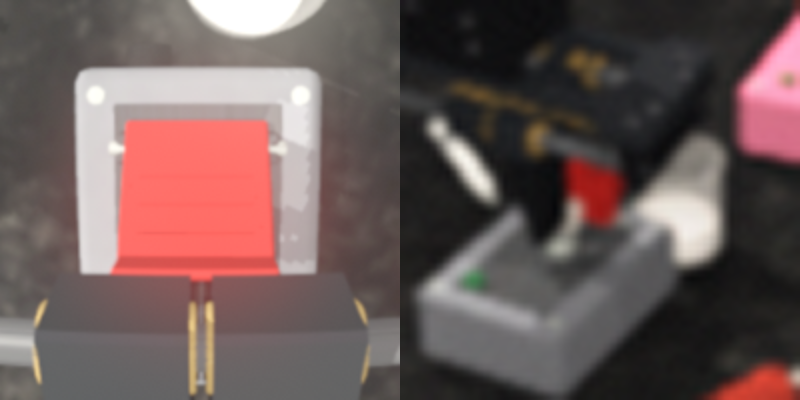

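The guard is wide up and the toggle is moving at about 1.9 N. The paddle in the right crop, near (565,235), now leans towards the hinge. I'll advance in small steps until the force rises at the stop.

Call:
{"op": "play_rows", "data": {"commands": [[0,[0.001,0,0.0002],[0,0,0]],[0,[0.001,0,0.0002],[0,0,0]],[0,[0,0,0],[0,0,0]]]}}

```text
time_s: 7.7
tcp_pos: [500.8, 131.9, 57.3]
eef_rot: [-179.6, -10.4, 22.3]
ft_force: [-7.1, -4.7, 4.1]
grip_width: 0.5
gripper_force: 4.3
```

Call:
{"op": "play_rows", "data": {"commands": [[0,[0.001,0,0.0002],[0,0,0]],[0,[0,0,0],[0,0,0]]]}}

```text
time_s: 7.87
tcp_pos: [501.1, 132.2, 57.2]
eef_rot: [-179.6, -10.3, 22.3]
ft_force: [-10.3, -6.1, 5.0]
grip_width: 0.5
gripper_force: 6.3
```

Call:
{"op": "play_rows", "data": {"commands": [[0,[0.001,0,0.0002],[0,0,0]],[0,[0,0,0],[0,0,0]]]}}

```text
time_s: 8.03
tcp_pos: [501.8, 132.5, 57.2]
eef_rot: [-179.6, -10.3, 22.3]
ft_force: [-10.2, -6.1, 7.6]
grip_width: 0.5
gripper_force: 6.9
```

The force rose sharply at own x ≈ 3.5, where the full-on stop was predicted. I'll draw straight back now.

Call:
{"op": "play_rows", "data": {"commands": [[0,[-0.002,0,-0.0004],[0,0,0]],[0,[-0.004,0,-0.0007],[0,0,0]],[0,[-0.004,0,-0.0007],[0,0,0]],[0,[-0.004,0,-0.0007],[0,0,0]],[0,[-0.004,0,-0.0007],[0,0,0]],[0,[-0.004,0,-0.0007],[0,0,0]],[0,[-0.004,0,-0.0007],[0,0,0]],[0,[-0.004,0,-0.0007],[0,0,0]],[0,[-0.004,0,-0.0007],[0,0,0]],[0,[-0.004,0,-0.0007],[0,0,0]],[0,[-0.004,0,-0.0007],[0,0,0]],[0,[-0.004,0,-0.0007],[0,0,0]],[0,[-0.004,0,-0.0007],[0,0,0]],[0,[-0.004,0,-0.0007],[0,0,0]],[0,[0,0,0],[0,0,0]]]}}

```text
time_s: 9.28
tcp_pos: [452.2, 111.9, 57.0]
eef_rot: [-179.6, -10.5, 22.3]
ft_force: [0.4, 0.4, -0.5]
grip_width: 0.8
gripper_force: 0.0
```

Call:
{"op": "play_rows", "data": {"commands": [[0,[-0.002,0,-0.012],[0,0,0]],[0,[-0.002,0,-0.012],[0,0,0]],[0,[-0.002,0,-0.012],[0,0,0]],[0,[-0.002,0,-0.012],[0,0,0]],[0,[-0.002,0,-0.012],[0,0,0]],[0,[-0.002,0,-0.012],[0,0,0]],[0,[-0.002,0,-0.012],[0,0,0]],[0,[-0.002,0,-0.012],[0,0,0]],[0,[0,0,0],[0,0,0]],[0,[0,0,0],[0,0,0]]]}}

```text
time_s: 10.12
tcp_pos: [422.8, 99.0, 148.8]
eef_rot: [-179.7, -10.6, 22.3]
ft_force: [0.4, 0.2, -0.1]
grip_width: 0.4
gripper_force: 0.0
```

Run:
```python
from h import *
own()
s=env.snapshot("scene")[:,:,::-1]; ci=env.camera_info("wrist"); w=env.snapshot("wrist")[:,:,::-1]
cv2.imwrite("pics/wfull.png",w); print(repr(ci["R"]),repr(ci["t"]))
b=cv2.resize(s[160:220,195:255],(400,400),interpolation=cv2.INTER_CUBIC)
a=cv2.resize(w[120:320,155:355],(400,400)); cv2.imwrite("pics/c5.png",np.hstack([a,b]))
```

```text
10.1167 own [-81.2   0.2 148.8] rot [-179.7  -10.6   22.3] F [ 0.4  0.2 -0.1] j [  1.9  15.3 125.8   8.1  29.3  62.9] jv [ 0.1  1.5  0.4  0.2 -0.5  0.1]
array([[ 0.37941897, -0.9252042 , -0.00619909],
       [-0.91920076, -0.37770342,  0.11140057],
       [-0.10540969, -0.03656928, -0.99375625]]) array([-68.77595086, 438.17471235, 381.7844504 ])
```

View pics/c5.png

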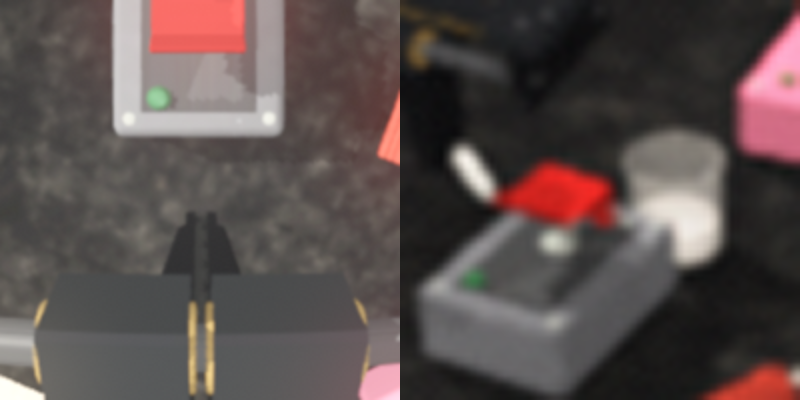

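The guard is shut again and the arm is clear. Now I'll check the toggle state and any box displacement numerically.

Run:
```python
from h import *
y=np.radians(22.3);u=np.array([np.cos(y),np.sin(y),0]);c=np.array([498,129.6,0])
for n,x,z in(("pivot",10,45),("off mid",4,59),("off tip",1,67),("on mid",16,59),("on tip",19,67)): print(n,proj("scene",c+u*x+[0,0,z]).round(1))
t0=cv2.imread("pics/top0.png"); t1=env.snapshot("top")[:,:,::-1].copy(); s1=env.snapshot("scene")[:,:,::-1].copy(); s0=cv2.imread("pics/scene0.png")
g=lambda i:cv2.cvtColor(i,cv2.COLOR_BGR2GRAY).astype(np.float32)
w=cv2.createHanningWindow((64,64),cv2.CV_32F)
print("top shift px",cv2.phaseCorrelate(g(t0)[184:248,165:229],g(t1)[184:248,165:229],w))
print("scene shift",cv2.phaseCorrelate(g(s0)[175:223,195:243],g(s1)[175:223,195:243],cv2.createHanningWindow((48,48),cv2.CV_32F)))
def box(t):
    hsv=cv2.cvtColor(t,cv2.COLOR_BGR2HSV); g=(((hsv[...,1]<70)&(hsv[...,2]>75))|((hsv[...,1]>190)&((hsv[...,0]<8)|(hsv[...,0]>172)))).astype(np.uint8)
    m=g*0; m[188:248,170:225]=g[188:248,170:225]; m=cv2.morphologyEx(m,cv2.MORPH_OPEN,np.ones((3,3)))
    return cv2.minAreaRect(max(cv2.findContours(m,0,2)[0],key=cv2.contourArea))
print(box(t0),box(t1))
k=lambda s:cv2.resize(s[172:212,200:240],(400,400),interpolation=cv2.INTER_NEAREST)
cv2.imwrite("pics/c6.png",np.hstack([k(s0),k(s1)]))
```

```text
pivot [218.8 196.5]
off mid [217.7 193.9]
off tip [217.1 192.4]
on mid [219.6 192.2]
on tip [220.  189.8]
top shift px ((-0.24334256623663464, -0.40666921171364123), 0.8016233963426203)
scene shift ((0.23376972980929978, 0.060836227143539645), 0.9794971586929427)
((196.5616455078125, 216.16439819335938), (44.70972442626953, 32.537437438964844), 69.44395446777344) ((196.2876739501953, 214.76712036132812), (42.368896484375, 32.771522521972656), 69.44395446777344)
```

View pics/c6.png

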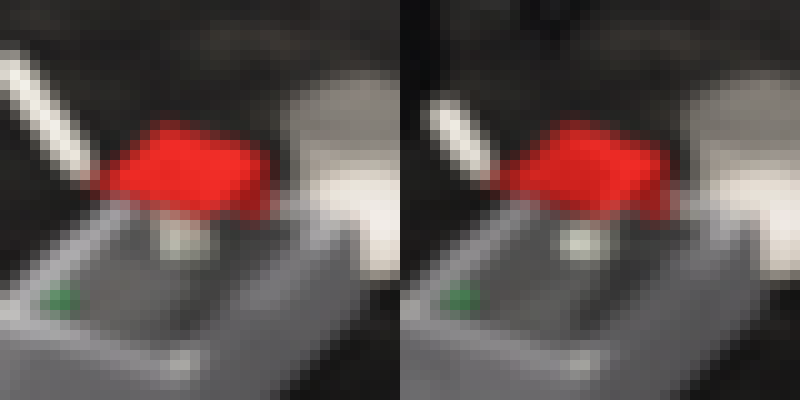

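Before, the paddle showed between the guard and its base. Now only the base at (585,240) is visible, so the paddle leans away towards the hinge. That fits the hard stop felt at the predicted full-on position. The box shifted by no more than about 1 mm, the guard is shut and the robot is clear, so I'll hand it in.

```bash
python3 -c "
from rig import env
print(env.finish_job())"
```

```text
the job is handed in; nothing more can be done
None
```

I lifted the red guard, pushed the toggle to its full-on stop, drew the finger out, and the guard dropped shut; the on state is inferred from the stop force and scene view, and at that stop the push reached about 12 N (above the 6 N slide limit), moving the box about 1 mm or less.

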